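Sweep scrap terminals down the chute

ROBOT

A 6-joint arm with a two-finger parallel gripper is mounted at the origin on the work surface. World frame = base frame: x ahead of the robot, y to its left, z up, the work surface at z = 0. Lengths are in m, angles in rad, forces in N, time in s.
With the tool pointing down it reaches from about 0.425 to 0.95 m from the base axis. Payload 14.7 kg.
Tool frame: the origin (TCP) lies at the very end of the fingers, on their centre line; the grasp point (between the pads) lies 19 mm behind it; z points along the fingers, x is the direction in which the jaws open and shut, and the axes are right-handed (so a half turn about z gives the same grasp; the last joint's range is limited). The gripper opens to 85 mm and grips with 20 to 120 N. Pads are 22 mm wide; open, the fingers measure 114 mm over their backs; the gripper's body (76 mm by 85 mm) begins 54 mm behind the grasp point. The pads swing forward as they close: fully open they stand 13 mm farther back than shut.
Start: joints at [-1.239, 0.48, 1.596, -0, 1.065, -0.047], TCP at [0.24, -0.604, 0.211] pointing down, gripper open.
Joint ranges: [-2.75, 2.75], [-0.82, 2.05], [0.23, 2.67], [-1.56, 4.7], [0.09, 2.69], [-2.92, 2.92]. Speed limits (rad/s): [1.89, 1.89, 2.39, 3.01, 3.01, 3.01].

INTERFACE

Orientations are given as a rotation vector (axis times angle).
In Python, from plant import manip, eyes, order, models gives the robot as it stands.
- The arm moves only by the tool drive_tool, never from a script. Its argument "moves" is a list that holds one entry, the list of rows, each a list of 4 numbers: the shift along the tool's x, y, z in mm, then the turn about the tool's z in rad. A call has 1 to 20 rows; each row is the pose to reach, as a shift and turn from the pose measured when the call began, along the tool's axes at that moment; what a row does not reach only later rows make up. A row lasts 1/12 s, in which the tool goes at most 41.7 mm and 7.16 degrees, less where a joint would pass 70% of its speed; a pose out of reach is approached as far as the arm can. A call with a gripper value outside its range is refused whole. "grip" is the finger opening in mm, from 0 to 85.4, set as the call begins (left out, the last holds). The fingers move at their own pace and stop on an object; the grip force is fixed at half the most. Time passes only in rows, so rows that repeat a pose let the fingers close. It gives the time, the measured TCP pose, the force and the opening at its end, in the units of the state.
- manip.state(): the state, without advancing time (a new reading comes with each control period).
- eyes.snapshot(name): name is "scene" or "side" or "wrist"; returns the picture (420x560x3 uint8, red, green, blue); there is no depth.
- eyes.camera_info(name): a dict with "camera_matrix" (3x3 intrinsics, pixels), "rvec" (rotation vector, rad) and "tvec" (3), from world to camera coordinates, as OpenCV has them. Camera axes: x right, y down, z forward; pixel columns grow to the right and rows downward; lengths in m; the calibration is good to about 2 mm. A picture is of the moment at which its call begins: read the wrist's pose just before it. camera_info takes no time and is no camera call; for the wrist camera it gives the pose at the moment of the call.
- order.finish_job(): hands the job in, once; it reports no verdict.
Trained networks look in the newest picture that a camera, given by its name, has taken for a name from the list of things; names that differ only in an ending like _2 or _b are one class to them, and where a whole thing is asked for, a point or a joint stands for the part that bears it (a point fixed in the world has none). Each returns a list of dicts, best first, with "p" (0 to 1); they miss things now and then, are a little off and sometimes report something else, mostly with a low value. They report only what shows in the picture. A call takes as long as a camera call. They do not tell look-alikes from the thing itself.
- models.find_in(name, camera): "position" ([x, y, z] in m, in world coordinates, good to about 4 mm: the middle of the surface that is visible of it).
The state is a dict: "time": time; "q": joint angles; "qvel": joint speeds; "joint_efforts": joint torques, N m; "position": TCP position; "tool_rot": TCP orientation; "force": force on the tool from outside, world axes, zero at the start; "torque": the same for the moment, N m; "grip_width": opening from 0.0 (shut) to 1.0 (fully open).
Only numpy, scipy, OpenCV 4.12 (cv2) and the standard library are available. Lean on these libraries where they do the work, as an engineer would, in place of code of your own. Each camera call takes 0.05 s, during which the arm holds its last target.

TASK

With a fingertip, push the pivoted sweep arm round so that it sweeps both corroded lead terminals off the deck and down the chute into the scrap bucket, then push the arm all the way back against its home stop and take the hand away. Only push the arm, never pinch it; let the arm move the terminals without touching them yourself, and leave all the other things where they are.

Things in the scene. Friction and masses are not known exactly. Their poses are not given: they have to be found in the camera images.
- station: fixed galvanized deck plate on a resin plinth standing on the bench (z = 0) and overhanging its left edge; deck top at z = 60 mm. Origin: on the sweep arm's vertical pivot axis, at the plinth's underside. In its frame the deck spans x -200 to +60, y -380 to +20 mm and x -310 to -200, y -240 to +20 mm. Pivot hub 52 mm dia, up to z = 124 mm. Home stop pin, 12 mm dia, up to z = 96 mm, behind the arm at x +12, y -60 mm
- chute_mouth (a point): middle of the chute's mouth, on the deck's top at its +y edge (station x -160, y +20, z +60 mm). The mouth is 290 mm wide along the station's x; the chute falls from it to the station's +y at 50 degrees, between side walls that narrow to the bucket and rise at most 110 mm above the bench
- sweep (a joint): angle q of the sweep arm, rad. 0 = home, against the stop pin, pointing to the station's -y; grows clockwise from above: in the station frame the arm points along (-sin q, -cos q), its front faces (-cos q, sin q). At 1.57 it is parallel to the chute's mouth; ends at 1.8, over the chute. Stays where it is left; takes about 0.25 N m to turn, plus 0.3 N m per rad/s
- sweep_end (a point): top edge of the sweep arm's free end, in the arm's middle plane, 275 mm from the pivot axis
- sweep_bar (a point): point to push on to sweep: centre of the arm's back face, 190 mm from the pivot axis. x is the arm's back-pointing normal, -y runs along the arm to its free end. The back half is a flat steel bar on edge, 6 mm thick, from 22 to 275 mm from the pivot axis, its edges 63 and 105 mm above the bench
- sweep_wiper (a point): point to push on to bring the arm home: on its front face, opposite sweep_bar, 12 mm from it. The front half is a dark rubber strip, 6 mm thick, as long and high as the bar; at the free end a lip 6 mm thick turns 35 mm forward, to keep scrap from slipping off. Fingers may not press on bar and wiper at once
- terminal_a: corroded grey lead battery terminal lying flat: ring (34 mm dia, 18 mm high) with a 22 mm wide, 14 mm high clamp lug; 60 mm long over all. Origin: centre of its underside, 13 mm from the ring's axis; x from ring to lug. 140 g. Starts loose on the deck, ahead of the sweep arm
- terminal_b: corroded grey lead battery terminal lying flat: ring (34 mm dia, 18 mm high) with a 22 mm wide, 14 mm high clamp lug; 60 mm long over all. Origin: centre of its underside, 13 mm from the ring's axis; x from ring to lug. 140 g. Starts loose on the deck, ahead of the sweep arm
- scrap_top (a point): middle of the level bed of old scrap in the galvanized bucket (330 mm dia, 120 mm from the rim down to the scrap) below the chute; the rim is 50 mm below the bench top, the scrap 170 mm below it
- post_cover: yellow rubber post cover, 38 mm dia, 30 mm high, standing on the deck's far right corner, beyond the arm's free end and out of its sweep; origin at its underside. Leave alone
- spreader: blue plastic terminal spreader, 130 mm long, 26 mm wide, 17 mm high, lying on the deck's right edge just beyond the arm's reach; origin at its underside. Leave alone
- ratchet: chrome ratchet, 200 mm long, 34 mm wide, 30 mm high, lying on the bench; origin at its underside. Leave alone
- socket: chrome socket, 24 mm dia, 30 mm high, on the bench; origin at its underside. Leave alone
- wire_brush: wire brush, 205 mm long, 26 mm wide, 30 mm high, on the bench; origin at its underside. Leave alone
- grease_jar: grey jar with white cap, 70 mm dia, 65 mm high, on the bench; origin at its underside. Leave alone
Things that resemble listed ones, but are neither listed nor needed, are in the scene too. Leave any green or red look-alike of the terminal_b alone.

How it is judged:
On the way, in this order (a step that is already met when the one before it is completed fails the run):
1. both terminals have gone down the chute and lie in the bucket (height (world z) of terminal_a between -0.19 and -0.1 m and horizontal distance between each of terminal_a, terminal_b and scrap_top below 0.165 m and height (world z) of terminal_b between -0.19 and -0.1 m), for 0.2 s.
2. the arm is back against its home stop (value of joint sweep below 0.06 rad), for 0.2 s.
At the end, for the whole second after the job is handed in: Both terminals lie at rest inside the bucket; the sweep arm rests within 0.06 rad of its home stop (joint 0); every other loose thing is within 20 mm of where it started (all of step 1 and value of joint sweep below 0.06 rad and velocity of joint sweep between -0.05 and 0.05 rad/s and linear speed of each of terminal_a, terminal_b below 0.05 m/s and distance of each of post_cover, spreader, ratchet, socket, wire_brush, grease_jar from where it was at the start of the episode below 0.02 m); the robot touches nothing.
It fails at once if the robot touches a terminal (over 0.5 N) (contact force between any of the fingers, the arm and terminal_a above 0.5 N or contact force between any of the fingers, the arm and terminal_b above 0.5 N).
It fails at once if a terminal is lifted more than 35 mm off the deck (height (world z) of any of terminal_a, terminal_b above 0.095 m).
It fails at once if the arm is pinched: fingers press on its bar and on its wiper at once (over 1 N each) (contact force between the fingers and sweep_c0 above 1 N and contact force between the fingers and sweep_c1 above 1 N).
It fails at once if another thing is moved more than 20 mm (distance of any of post_cover, spreader, ratchet, socket, wire_brush, grease_jar from where it was at the start of the episode above 0.02 m).
It also fails if it takes over 61 s, if anything falls off the work surface, if the arm or the gripper's body presses on something with over 40 N, if the wrist force passes 120 N, or if a joint passes its speed limit or range.

## Working session

There is one attempt and no reset: what is moved stays moved. The work goes in short steps, Python scripts to look and compute and a tool call to move; the robot and the scene stay as the last step left them, time stands still between calls to the robot, and variables do not carry over. Pictures are saved under pics/ and viewed, and the job is handed in when it is done.

Besides the shell and the picture viewer there is one more tool, called after "Call:" as name(argument=value, ...), one argument or row to a line, values as JSON. drive_tool: Moves the arm, as the interface text tells. Its arguments: {"type":"object","properties":{"moves":{"type":"array"},"grip":{"type":"number"}},"required":["moves"]}

```bash
mkdir -p pics; ls; python3 - <<'E'
from plant import manip, eyes, order, models
import cv2
print(manip.state())
for n in ["scene","side"]:
    im=eyes.snapshot(n); cv2.imwrite(f"pics/{n}0.png",im[:,:,::-1])
    print(n,eyes.camera_info(n))
for n in ["scene","side"]:
    for t in ["station","sweep_end","sweep_bar","sweep_wiper","terminal_a","post_cover","spreader","scrap_top","chute_mouth"]:
        try: print(n,t,[(d['p'],[round(float(x),3) for x in d['position']]) for d in models.find_in(t,n)][:5])
        except Exception as e: print(n,t,e)
print(manip.state()['time'])
E
```

```text
pics
{'time': 0.0, 'q': array([-1.23863591e+00,  4.80815261e-01,  1.59685634e+00,  3.57856455e-05,
        1.06513759e+00, -4.65755294e-02]), 'qvel': array([ 1.55611235e-03, -2.54165550e-03, -6.59745013e-05, -6.97300237e-04,
       -1.12783659e-03, -1.52327674e-05]), 'joint_efforts': array([-2.09465004e-03, -9.50657415e+01, -4.30186522e+01, -1.30651906e-04,
        1.23778498e-02, -5.13398476e-06]), 'position': array([ 0.24023728, -0.60350211,  0.21048971]), 'tool_rot': array([-2.59925014e+00,  1.76316853e+00,  1.49994511e-03]), 'force': array([ 0.32319546, -0.3037023 ,  0.08127348]), 'torque': array([ 0.02450901, -0.04455452,  0.05834234]), 'grip_width': 1.0017425772684594}
scene {'camera_matrix': array([[382.87155052,   0.        , 284.46684688],
       [  0.        , 382.87155052, 206.84158697],
       [  0.        ,   0.        ,   1.        ]]), 'rvec': array([ 1.16435366,  2.46703691, -0.88384383]), 'tvec': array([ 0.36702684, -0.33770579,  1.38735705])}
side {'camera_matrix': array([[395.48424685,   0.        , 281.48429295],
       [  0.        , 395.48424685, 211.1044182 ],

[... 733 characters left out ...]
053])]
scene chute_mouth [(0.65, [0.547, 0.418, -0.052])]
side station [(0.63, [0.526, 0.114, 0.06]), (0.47, [0.6, 0.088, 0.101])]
side sweep_end [(0.97, [0.6, 0.088, 0.101])]
side sweep_bar [(0.78, [0.596, 0.091, 0.101]), (0.32, [0.465, 0.203, 0.069])]
side sweep_wiper [(0.79, [0.599, 0.088, 0.108]), (0.38, [0.558, 0.228, 0.073])]
side terminal_a [(0.69, [0.558, 0.231, 0.073]), (0.66, [0.337, -0.131, 0.011]), (0.59, [0.35, -0.007, 0.012]), (0.44, [0.823, 0.025, 0.012])]
side post_cover [(0.46, [0.622, -0.063, 0.077])]
side spreader [(0.77, [0.47, -0.047, 0.07])]
side scrap_top [(0.72, [0.526, 0.112, 0.062])]
side chute_mouth [(0.87, [0.525, 0.115, 0.06]), (0.33, [0.408, -0.516, 0.026])]
1.0
```

View pics/scene0.png

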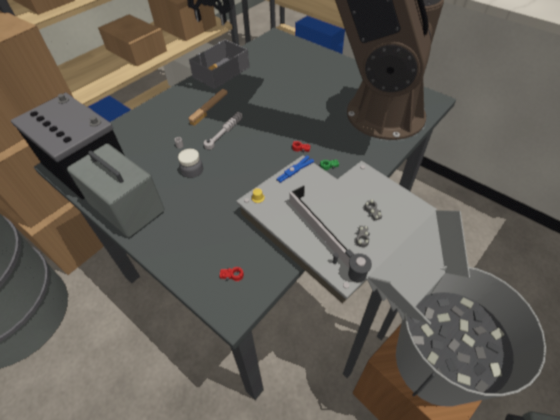

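View pics/side0.png

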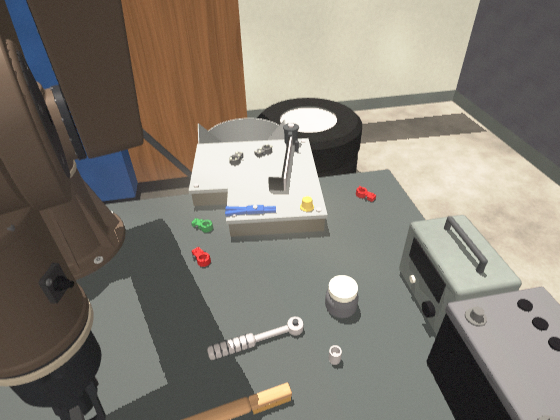

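```bash
python3 - <<'E'
import cv2
a=cv2.imread("pics/scene0.png")[150:310,230:480]; cv2.imwrite("pics/c1.png",cv2.resize(a,None,fx=3.2,fy=3.2,interpolation=2))
b=cv2.imread("pics/side0.png")[105:245,180:340]; cv2.imwrite("pics/c2.png",cv2.resize(b,None,fx=4,fy=4,interpolation=2))
E
```

```text
(no output)
```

View pics/c1.png

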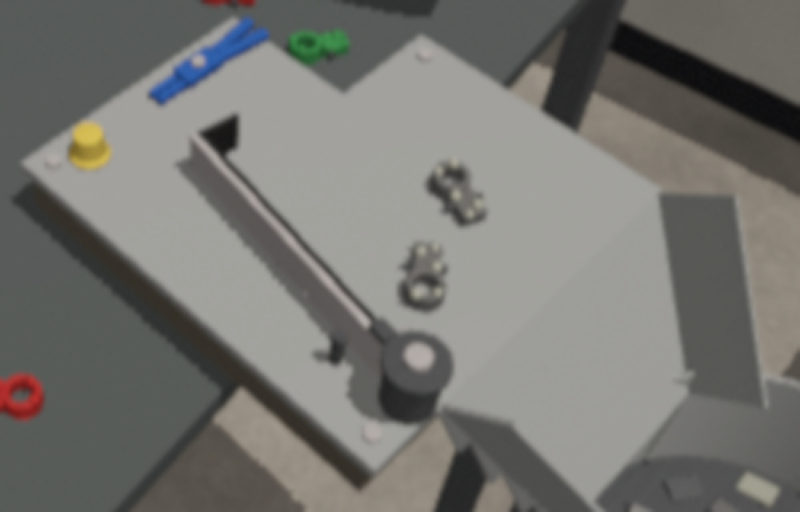

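View pics/c2.png

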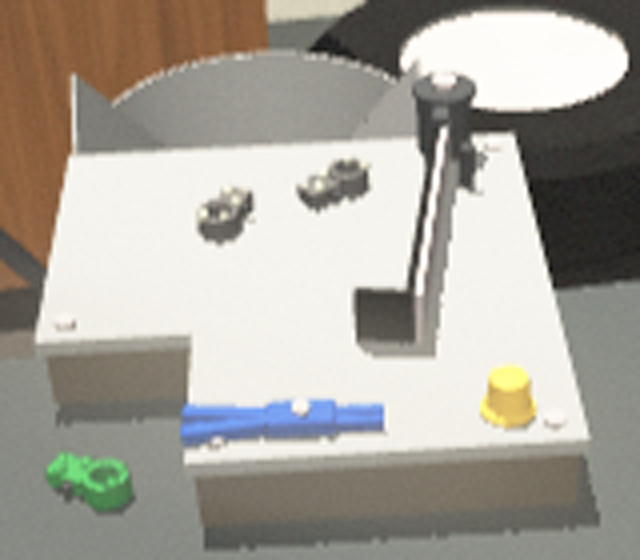

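```bash
cat > h.py <<'E'
import numpy as np, cv2
from plant import manip, eyes, order, models
def ray(n,uv,z):
    c=eyes.camera_info(n); R=cv2.Rodrigues(c['rvec'])[0]; C=-R.T@c['tvec']
    d=R.T@np.linalg.inv(c['camera_matrix'])@np.array([uv[0],uv[1],1.])
    return C+d*(z-C[2])/d[2]
E
python3 - <<'E'
from h import *
from scipy.optimize import least_squares
S=[((22,162),(60,-380)),((345,93),(-200,-240)),((422,37),(-310,-240)),((660,190),(-310,20)),((362,488),(60,20))]
D=[((588,437),(60,-380)),((190,335),(-200,-240)),((38,343),(-310,-240)),((72,155),(-310,20)),((515,133),(60,20)),((188,462),(-200,-380))]
W=[];L=[]
for (p,l) in S: W.append(ray("scene",(p[0]/3.2+230,p[1]/3.2+150),.06)[:2]);L.append(l)
for (p,l) in D: W.append(ray("side",(p[0]/4+180,p[1]/4+105),.06)[:2]);L.append(l)
W=np.array(W);L=np.array(L)/1000
def tf(v,l): c,s=np.cos(v[2]),np.sin(v[2]); return l@np.array([[c,s],[-s,c]])+v[:2]
for y0 in [0,1.5,3,-1.5]:
    r=least_squares(lambda v:(tf(v,L)-W).ravel(),[.6,.2,y0]); print(r.x,r.cost)
print(np.round((tf(r.x,L)-W)*1000,1))
v=r.x
for n,p,z in [("scene",(418/3.2+230,355/3.2+150),.124),("side",(446/4+180,80/4+105),.124),("scene",(197/3.2+230,140/3.2+150),.105),("side",(424/4+180,292/4+105),.105),("scene",(238/3.2+230,115/3.2+150),.105),("side",(358/4+180,290/4+105),.105),
 ("scene",(425/3.2+230,285/3.2+150),.068),("side",(335/4+180,185/4+105),.068),("scene",(458/3.2+230,195/3.2+150),.068),("side",(224/4+180,215/4+105),.068)]:
    w=ray(n,p,z)[:2]; c,s=np.cos(v[2]),np.sin(v[2]); print(n,w,((w-v[:2])@np.array([[c,-s],[s,c]]))*1000)
E
```

```text
[ 0.65852322  0.28919459 -0.12352207] 0.0001700920249761208
[ 0.65852322  0.28919459 -0.12352207] 0.00017009202497612075
[ 0.65852322  0.28919459 -0.12352206] 0.00017009202497612365
[ 0.65852322  0.28919459 -0.12352207] 0.00017009202497612062
[[  2.1  -4.2]
 [  3.8  -2.8]
 [ -0.8  -4.1]
 [  1.   -0.1]
 [-13.   -3.9]
 [  2.3  -1.4]
 [  3.3   4.5]
 [ -0.8   5.1]
 [  0.8   3.4]
 [  2.7   1.6]
 [ -1.3   1.9]]
scene [0.65501335 0.29116293] [-3.7256364   1.52090304]
side [0.65550585 0.28361556] [-2.306991   -5.90828212]
scene [0.58482408 0.03490821] [ -41.80744628 -261.42927109]
side [0.58561119 0.02442291] [ -39.73445599 -271.73769704]
scene [0.5415297  0.04409878] [ -85.90431229 -257.64293995]
side [0.54246244 0.0361819 ] [ -84.00325939 -265.38458431]
scene [0.56405124 0.2487812 ] [-88.77291849 -51.74518966]
side [0.5560877  0.23640117] [-95.15046354 -65.01207445]
scene [0.47000712 0.22128324] [-178.71253261  -90.62064504]
side [0.46581766 0.21086754] [-181.58676868 -101.47316332]
```

```bash
cat >> h.py <<'E'
from scipy.spatial.transform import Rotation as Ro
P=np.array([.6565,.2885]); PSI=-.12
def arm(q,r,off):  # world xy at radius r, offset off from mid plane toward the back(+)
    a=q-PSI; return P+r*np.array([-np.sin(a),-np.cos(a)])+off*np.array([np.cos(a),-np.sin(a)])
def rel(goal,dyaw=0.):  # goal xyz -> tool mm
    s=manip.state(); R=Ro.from_rotvec(s['tool_rot']).as_matrix()
    return np.round(R.T@(np.array(goal)-s['position'])*1000,1)
def st():
    s=manip.state(); R=Ro.from_rotvec(s['tool_rot']).as_matrix()
    print('t',round(s['time'],2),'pos',np.round(s['position'],4),'xdir',np.degrees(np.arctan2(R[1,0],R[0,0])).round(1),'zax',R[:,2].round(3),'F',np.round(s['force'],1),'q',np.round(s['q'],2),'g',round(s['grip_width'],3))
E
python3 - <<'E'
from h import *
st()
for q in (.14,.9,1.57,1.75):
    p=arm(q,.19,.0); print(q,p,np.hypot(*p),'armdir deg',np.degrees(np.arctan2(-np.cos(q-PSI),-np.sin(q-PSI))))
g=arm(.14,.19,.05); print(g, rel([*g,.2]))
E
```

```text
t 1.0 pos [ 0.2404 -0.6039  0.2111] xdir -68.3 zax [-0.  0. -1.] F [0.1 0.4 0.3] q [-1.24  0.48  1.6  -0.    1.07 -0.05] g 1.0
0.14 [0.6076547 0.1048859] 0.6166403177027735 armdir deg -104.8969026734014
0.9 [0.49459948 0.18906047] 0.5295021270293199 armdir deg -148.44169510334396
1.57 [0.46784831 0.3110951 ] 0.561838230991393 armdir deg 173.1701326228909
1.75 [0.47494141 0.34450428] 0.5867303823390994 armdir deg 162.85689231053604
[0.65597419 0.09203188] [-492.9 -643.5   11.1]
```

Call:
drive_tool(
  moves=[
    [[-25,-32,0,-0.12],[-50,-65,0,-0.24],[-75,-97,0,-0.36],[-100,-130,0,-0.48],[-125,-162,0,-0.6],[-150,-195,0,-0.72],[-175,-227,0,-0.84],[-200,-260,0,-0.96],[-225,-292,0,-1.08],[-250,-325,0,-1.2],[-275,-357,0,-1.32],[-300,-390,0,-1.44],[-325,-422,0,-1.56],[-350,-455,0,-1.68],[-375,-487,0,-1.8],[-400,-520,0,-1.92],[-425,-552,0,-2.04],[-450,-585,0,-2.16],[-475,-617,0,-2.28],[-493,-643,0,-2.4]],
  ],
  grip=0,
)

```text
time: 2.67
position: [0.6565, 0.095, 0.2111]
tool_rot: [-2.579, -1.793, -0.001]
force: [-0.3, 0.3, 0.7]
grip_width: -0.001
```

```bash
python3 - <<'E'
from h import *
st()
print(eyes.camera_info("wrist"))
for n in ["wrist","scene"]:
    cv2.imwrite(f"pics/{n}1.png",eyes.snapshot(n)[:,:,::-1])
print(rel([*arm(.14,.19,.05),.2]))
E
```

```text
t 2.67 pos [0.6565 0.095  0.2111] xdir 69.6 zax [ 0.  0. -1.] F [-0.3  0.3  0.7] q [ 0.1   0.5   1.56  0.    1.08 -1.12] g -0.001
{'camera_matrix': array([[291.11008982,   0.        , 280.34575156],
       [  0.        , 291.11008982, 206.07669647],
       [  0.        ,   0.        ,   1.        ]]), 'rvec': array([-2.36042608, -1.63850334, -0.25726727]), 'tvec': array([-0.31878438, -0.59433443,  0.20152916])}
[-4.5 -0.1 10.8]
```

View pics/wrist1.png

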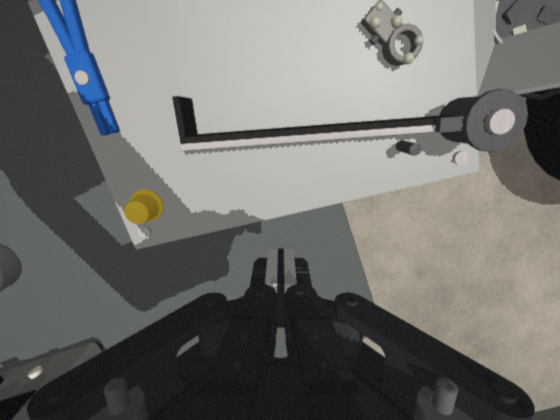

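View pics/scene1.png

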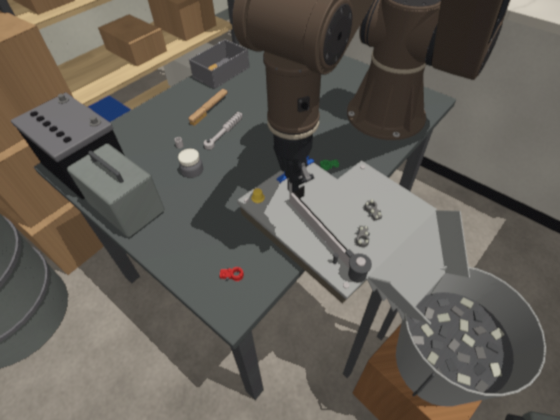

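```bash
python3 - <<'E'
from h import *
h=ray("wrist",(503,122),.124);e=ray("wrist",(182,140),.105);m=ray("wrist",(436,122),.105);pc=ray("wrist",(145,200),.09);pin=ray("wrist",(403,146),.096)
print(h,e,np.hypot(*(e-h)[:2]),pc,pin)
for x in (e-h,e-m): print(np.arctan2(-x[0],-x[1])+PSI)
d=(pin-h)[:2]; c,s=np.cos(PSI),np.sin(PSI); print(np.array([[c,s],[-s,c]])@d)
for p in [(343,203),(480,170),(137,248)]: print(ray("wrist",p,.06))
E
```

```text
[0.65574456 0.29317063 0.124     ] [0.57609131 0.03192429 0.105     ] 0.2731195547470174 [ 0.61642275 -0.03514829  0.09      ] [0.65313332 0.22122686 0.096     ]
0.17594343691260467
0.16671020392621028
[ 0.00602009 -0.07173899]
[0.70079282 0.15597605 0.06      ]
[0.71657792 0.30669657 0.06      ]
[ 0.66937832 -0.08957373  0.06      ]
```

```bash
sed -i 's/^P=.*/P=np.array([.6555,.292]); PSI=-.12/' h.py; python3 - <<'E'
from h import *
print(rel([*arm(.17,.19,.04),.083]))
E
```

```text
[ -4.3 -17.9 127.8]
```

Call:
drive_tool(
  moves=[
    [[-4,-10,30,-0.066],[-4,-14,60,-0.066],[-4,-15,90,-0.066],[-4,-15,115,-0.066],[-4,-15,128,-0.066],[-4,-15,128,-0.066]],
  ],
)

```text
time: 3.27
position: [0.6403, 0.0972, 0.08]
tool_rot: [-2.516, -1.877, 0.004]
force: [-0.7, -0.7, 0.1]
grip_width: 0.0
```

```bash
python3 - <<'E'
from h import *
st()
for n in ["wrist","side"]:
    cv2.imwrite(f"pics/{n}2.png",eyes.snapshot(n)[:,:,::-1])
# plan sweep
s=manip.state(); p0=s['position']; R=Ro.from_rotvec(s['tool_rot']).as_matrix()
x0=np.arctan2(R[1,0],R[0,0])
for q in np.arange(.17,1.79,.04):
    g=arm(q,.19,.017); xd=np.pi/2-(q-PSI)
    d=R.T@np.array([*(g-p0[:2]),0])*1000
    print(round(q,2),d.round().astype(int)[:2],round(x0-xd,3))
E
```

```text
t 3.27 pos [0.6403 0.0972 0.08  ] xdir 73.4 zax [-0.003  0.    -1.   ] F [-0.7 -0.7  0.1] q [ 0.1   0.62  1.71  0.    0.81 -1.18] g 0.0
0.17 [  0 -26] 0.001
0.21 [  0 -34] 0.041
0.25 [ -1 -42] 0.081
0.29 [ -1 -49] 0.121
0.33 [  0 -57] 0.161
0.37 [  1 -64] 0.201
0.41 [  2 -72] 0.241
0.45 [  3 -80] 0.281
0.49 [  4 -87] 0.321
0.53 [  6 -94] 0.361
0.57 [   9 -102] 0.401
0.61 [  11 -109] 0.441
0.65 [  14 -116] 0.481
0.69 [  17 -123] 0.521
0.73 [  20 -130] 0.561
0.77 [  24 -137] 0.601
0.81 [  28 -143] 0.641
0.85 [  32 -150] 0.681
0.89 [  36 -156] 0.721
0.93 [  41 -162] 0.761
0.97 [  46 -168] 0.801
1.01 [  51 -173] 0.841
1.05 [  56 -179] 0.881
1.09 [  62 -184] 0.921
1.13 [  67 -189] 0.961
1.17 [  73 -194] 1.001
1.21 [  79 -198] 1.041
1.25 [  86 -203] 1.081
1.29 [  92 -207] 1.121
1.33 [  99 -211] 1.161
1.37 [ 106 -214] 1.201
1.41 [ 113 -217] 1.241
1.45 [ 120 -220] 1.281
1.49 [ 127 -223] 1.321
1.53 [ 134 -225] 1.361
1.57 [ 141 -228] 1.401
1.61 [ 149 -229] 1.441
1.65 [ 156 -231] 1.481
1.69 [ 164 -232] 1.521
1.73 [ 171 -233] 1.561
1.77 [ 179 -234] 1.601
```

View pics/wrist2.png

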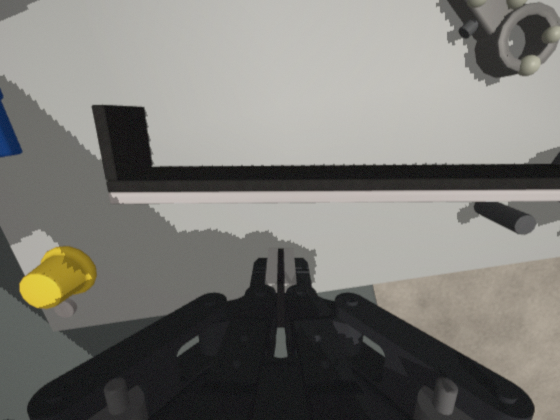

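View pics/side2.png

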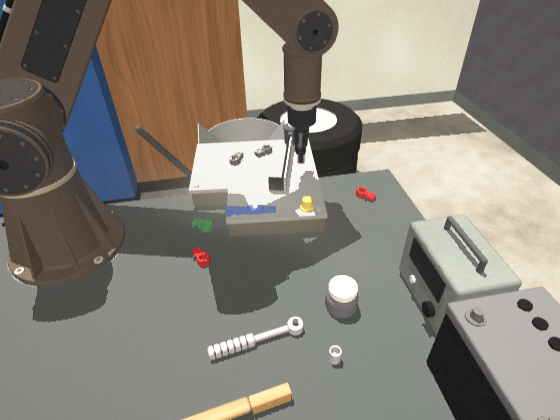

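Call:
drive_tool(
  moves=[
    [[0,-8,-3,0],[0,-17,-4,0],[0,-26,-4,0],[0,-34,-4,0.04],[-1,-42,-4,0.08],[-1,-49,-4,0.12],[0,-57,-4,0.16],[1,-64,-4,0.2],[2,-72,-4,0.24],[3,-80,-4,0.28],[4,-87,-4,0.32],[6,-94,-4,0.36],[9,-102,-4,0.4],[11,-109,-4,0.44],[14,-116,-4,0.48],[17,-123,-4,0.52],[20,-130,-4,0.56],[24,-137,-4,0.6],[28,-143,-4,0.64],[32,-150,-4,0.68]],
  ],
)

```text
time: 5.03
position: [0.5072, 0.1714, 0.0882]
tool_rot: [-3.001, -0.929, -0.005]
force: [0.6, -0.5, 0.3]
grip_width: 0.003
```

```bash
cat > p.py <<'E'
from h import *
import sys
k=sys.argv[1]; qa=float(sys.argv[2]); qb=float(sys.argv[3])
st()
for n in ["wrist","scene"]:
    cv2.imwrite(f"pics/{n}{k}.png",eyes.snapshot(n)[:,:,::-1])
s=manip.state(); p0=s['position']; R=Ro.from_rotvec(s['tool_rot']).as_matrix()
x0=np.arctan2(R[1,0],R[0,0]); off=float(sys.argv[4]); dq=float(sys.argv[5])
print('r,off',(np.hypot(*(p0[:2]-P))))
for q in np.arange(qa,qb,dq):
    g=arm(q,.19,off); xd=np.pi/2-(q-PSI)
    d=R.T@np.array([*(g-p0[:2]),0])*1000
    print(round(q,2),d.round().astype(int)[:2],round(x0-xd,3))
E
python3 p.py 3 .85 1.79 .017 .04
```

```text
t 5.03 pos [0.5072 0.1714 0.0882] xdir 34.4 zax [ 0.003  0.001 -1.   ] F [ 0.6 -0.5  0.3] q [ 0.27  0.48  1.97  0.    0.68 -0.33] g 0.003
r,off 0.19138428428550014
0.85 [1 2] 0.002
0.89 [ 0 -6] 0.042
0.93 [  0 -13] 0.082
0.97 [  0 -21] 0.122
1.01 [  1 -29] 0.162
1.05 [  1 -36] 0.202
1.09 [  2 -44] 0.242
1.13 [  4 -51] 0.282
1.17 [  5 -59] 0.322
1.21 [  7 -66] 0.362
1.25 [  9 -74] 0.402
1.29 [ 12 -81] 0.442
1.33 [ 15 -88] 0.482
1.37 [ 18 -95] 0.522
1.41 [  21 -102] 0.562
1.45 [  25 -108] 0.602
1.49 [  28 -115] 0.642
1.53 [  33 -121] 0.682
1.57 [  37 -128] 0.722
1.61 [  42 -134] 0.762
1.65 [  46 -140] 0.802
1.69 [  52 -145] 0.842
1.73 [  57 -151] 0.882
1.77 [  62 -156] 0.922
```

View pics/wrist3.png

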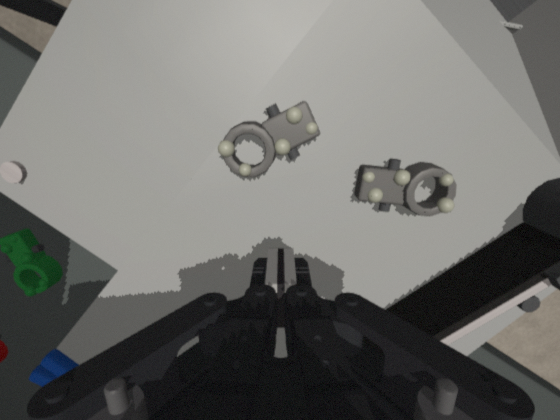

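View pics/scene3.png

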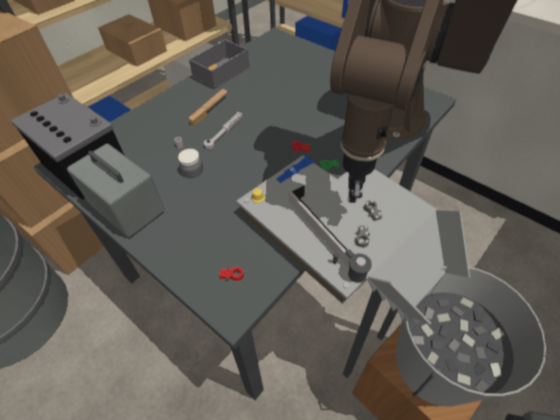

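```bash
python3 - <<'E'
from h import *
def pr(n,w):
    c=eyes.camera_info(n); return cv2.projectPoints(np.array([w],float),c['rvec'],c['tvec'],c['camera_matrix'],None)[0].ravel()
s=manip.state(); t=s['position']; print(t,s['time'])
a=cv2.imread("pics/scene3.png"); 
u=pr("scene",t); print(u)
a[int(round(u[1])),int(round(u[0]))]=(0,0,255)
for q,c in((.17,(0,255,0)),(.28,(255,0,255))):
  for r in (.15,.2,.272):
    v=pr("scene",[*arm(q,r,0),.105]); a[int(round(v[1])),int(round(v[0]))]=c
cv2.imwrite("pics/c3.png",cv2.resize(a[150:290,260:440],None,fx=4.4,fy=4.4,interpolation=0))
print(pr("wrist",t), [pr("wrist",[*arm(.17,r,0),.105]) for r in (.1,.15,.19)])
im=eyes.snapshot("side"); v=pr("side",t); print(v); b=im[:,:,::-1].copy(); b[int(round(v[1])),int(round(v[0]))]=(0,0,255)
cv2.imwrite("pics/c4.png",cv2.resize(b[90:230,180:340],None,fx=4,fy=4,interpolation=0))
E
```

```text
[0.5067347  0.17159722 0.08803676] 5.1333
[350.67619172 205.33618054]
[279.43953971 245.90771678] [array([464.23392979, 328.82811955]), array([394.48635933, 368.92306534]), array([343.64703364, 398.14845619])]
[250.41056789 158.30028109]
```

View pics/c3.png

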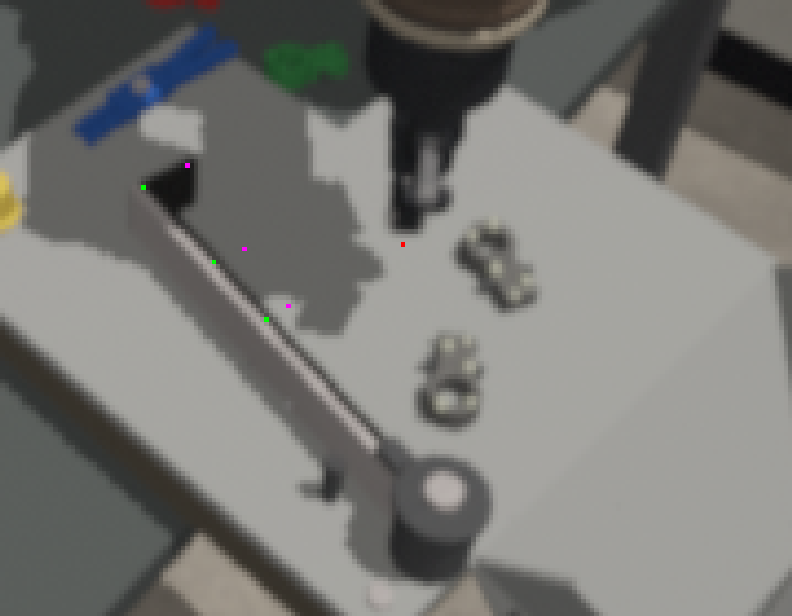

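View pics/c4.png

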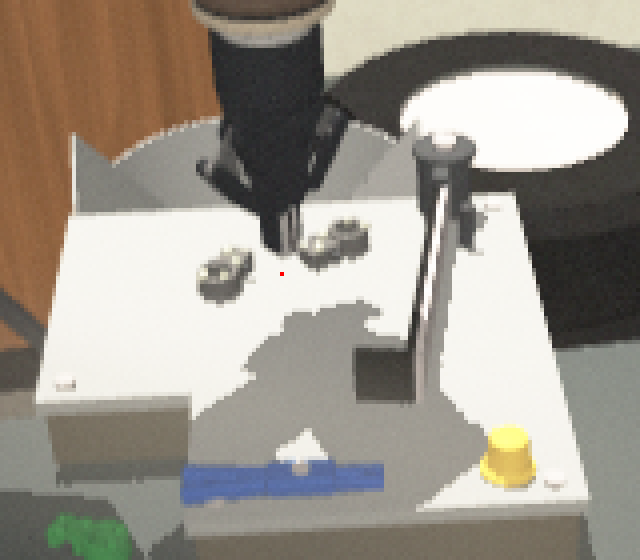

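```bash
python3 - <<'E'
from h import *
for z in (.088,.1,.11,.12): print(z,ray("scene",(352,202),z)[:2],ray("side",(251,154),z)[:2], ray("scene",(350.6,202),z)[:2])
E
```

```text
0.088 [0.49494399 0.16796368] [0.51161507 0.19558257] [0.49727521 0.16509681]
0.1 [0.50426853 0.17234179] [0.50984093 0.17575994] [0.50656392 0.16951898]
0.11 [0.51203897 0.17599021] [0.50836248 0.15924109] [0.51430451 0.17320412]
0.12 [0.51980942 0.17963864] [0.50688403 0.14272224] [0.5220451  0.17688926]
```

```bash
python3 - <<'E'
from h import *
st()
print(rel([*arm(.17,.19,.045),.128]))
E
```

```text
t 5.18 pos [0.5074 0.1713 0.088 ] xdir 34.6 zax [ 0.002  0.001 -1.   ] F [ 0.1 -0.2 -0.6] q [ 0.27  0.49  1.97  0.    0.68 -0.34] g -0.001
[ 70.6 138.9 -39.7]
```

Call:
drive_tool(
  moves=[
    [[0,0,-25,0],[0,0,-45,0],[9,17,-50,-0.08],[18,35,-50,-0.17],[27,52,-50,-0.26],[36,70,-50,-0.35],[45,88,-50,-0.44],[54,106,-50,-0.53],[63,124,-50,-0.61],[71,139,-50,-0.677],[71,139,-30,-0.677],[71,139,-10,-0.677],[71,139,8,-0.677],[71,139,18,-0.677],[71,139,20,-0.677],[71,139,20,-0.677]],
  ],
)

```text
time: 6.52
position: [0.6447, 0.0971, 0.0681]
tool_rot: [2.518, 1.878, 0.003]
force: [-0.9, 0.5, -0.4]
grip_width: -0.001
```

```bash
python3 p.py 4 .17 .9 .017 .04; python3 - <<'E'
from h import *
im=eyes.snapshot("side"); cv2.imwrite("pics/c5.png",cv2.resize(im[90:230,200:360,::-1],None,fx=4,fy=4,interpolation=0))
a=cv2.imread("pics/scene4.png");cv2.imwrite("pics/c6.png",cv2.resize(a[150:290,260:440],None,fx=4.4,fy=4.4,interpolation=0))
E
```

```text
t 6.52 pos [0.6447 0.0971 0.0681] xdir 73.4 zax [ 0.002  0.001 -1.   ] F [-0.9  0.5 -0.4] q [ 0.1   0.64  1.71  0.    0.79 -1.18] g -0.001
r,off 0.1949672273681635
0.17 [ -1 -29] 0.001
0.21 [ -1 -37] 0.041
0.25 [ -1 -44] 0.081
0.29 [ -1 -52] 0.121
0.33 [ -1 -60] 0.161
0.37 [  0 -67] 0.201
0.41 [  1 -75] 0.241
0.45 [  2 -82] 0.281
0.49 [  4 -90] 0.321
0.53 [  6 -97] 0.361
0.57 [   8 -104] 0.401
0.61 [  10 -112] 0.441
0.65 [  13 -119] 0.481
0.69 [  16 -126] 0.521
0.73 [  20 -133] 0.561
0.77 [  23 -139] 0.601
0.81 [  27 -146] 0.641
0.85 [  31 -152] 0.681
0.89 [  36 -159] 0.721
```

View pics/c5.png

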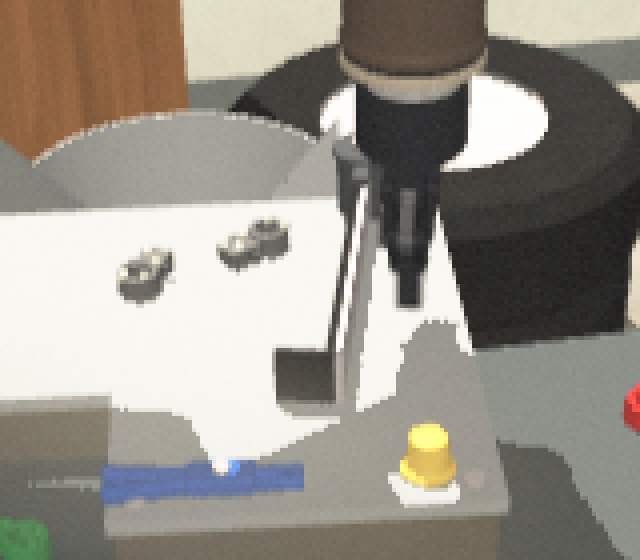

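View pics/c6.png

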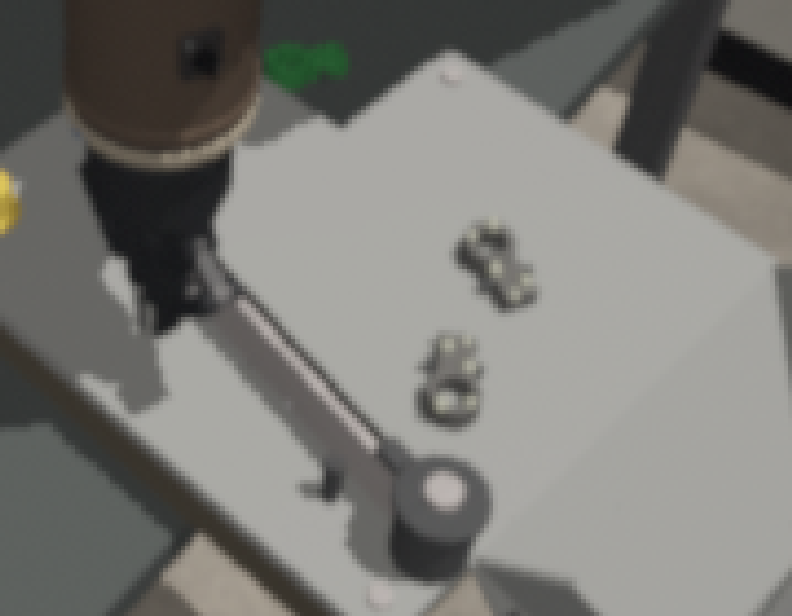

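Call:
drive_tool(
  moves=[
    [[0,-10,2,0],[0,-20,2,0],[-1,-29,2,0],[-1,-37,2,0.04],[-1,-44,2,0.08],[-1,-52,2,0.12],[-1,-60,2,0.16],[0,-67,2,0.2]],
  ],
)

```text
time: 7.33
position: [0.5803, 0.1167, 0.0677]
tool_rot: [2.693, 1.615, 0.007]
force: [1.9, -1.8, 0.3]
grip_width: -0.001
```

```bash
python3 p.py 5 .33 1.8 .017 .04
```

```text
t 7.33 pos [0.5803 0.1167 0.0677] xdir 61.9 zax [ 0.005  0.001 -1.   ] F [ 1.9 -1.8  0.3] q [ 0.15  0.57  1.86  0.    0.7  -0.93] g -0.001
r,off 0.19081678348030703
0.33 [1 9] -0.039
0.37 [0 2] 0.001
0.41 [ 0 -6] 0.041
0.45 [ -1 -14] 0.081
0.49 [  0 -21] 0.121
0.53 [  0 -29] 0.161
0.57 [  1 -37] 0.201
0.61 [  2 -44] 0.241
0.65 [  3 -52] 0.281
0.69 [  5 -59] 0.321
0.73 [  6 -66] 0.361
0.77 [  9 -74] 0.401
0.81 [ 11 -81] 0.441
0.85 [ 14 -88] 0.481
0.89 [ 17 -95] 0.521
0.93 [  20 -102] 0.561
0.97 [  24 -109] 0.601
1.01 [  28 -115] 0.641
1.05 [  32 -122] 0.681
1.09 [  36 -128] 0.721
1.13 [  41 -134] 0.761
1.17 [  46 -140] 0.801
1.21 [  51 -146] 0.841
1.25 [  56 -151] 0.881
1.29 [  62 -156] 0.921
1.33 [  67 -161] 0.961
1.37 [  73 -166] 1.001
1.41 [  79 -171] 1.041
1.45 [  86 -175] 1.081
1.49 [  92 -179] 1.121
1.53 [  99 -183] 1.161
1.57 [ 106 -186] 1.201
1.61 [ 113 -190] 1.241
1.65 [ 120 -193] 1.281
1.69 [ 127 -195] 1.321
1.73 [ 134 -198] 1.361
1.77 [ 141 -200] 1.401
```

View pics/wrist5.png

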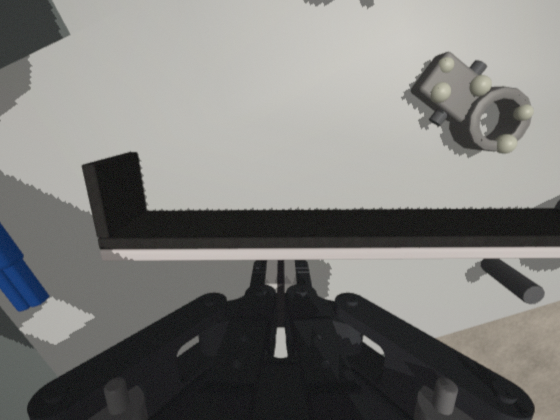

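The finger is now behind the bar at about (280,265), pushing it with roughly 2.6 N, and the arm is turning. I'll keep going.

Call:
drive_tool(
  moves=[
    [[0,-6,0,0.04],[-1,-14,0,0.08],[0,-21,0,0.12],[0,-29,0,0.16],[1,-37,0,0.2],[2,-44,0,0.24],[3,-52,0,0.28],[5,-59,0,0.32],[6,-66,0,0.36],[9,-74,0,0.4],[11,-81,0,0.44],[14,-88,0,0.48],[17,-95,0,0.52],[20,-102,0,0.56],[24,-109,0,0.6],[28,-115,0,0.64]],
  ],
)

```text
time: 8.77
position: [0.4908, 0.1957, 0.0676]
tool_rot: [-3.065, -0.688, -0.005]
force: [-1.2, -4.7, 1.9]
grip_width: -0.003
```

```bash
python3 p.py 6 1.01 1.81 .017 .04
```

```text
t 8.77 pos [0.4908 0.1957 0.0676] xdir 25.3 zax [ 0.003  0.001 -1.   ] F [-1.2 -4.7  1.9] q [ 0.32  0.51  2.   -0.    0.62 -0.12] g -0.003
r,off 0.19059475209168295
1.01 [0 1] 0.002
1.05 [-1 -7] 0.042
1.09 [ -1 -15] 0.082
1.13 [ -1 -22] 0.122
1.17 [  0 -30] 0.162
1.21 [  0 -37] 0.202
1.25 [  1 -45] 0.242
1.29 [  3 -52] 0.282
1.33 [  4 -60] 0.322
1.37 [  6 -67] 0.362
1.41 [  8 -75] 0.402
1.45 [ 11 -82] 0.442
1.49 [ 14 -89] 0.482
1.53 [ 17 -96] 0.522
1.57 [  20 -103] 0.562
1.61 [  24 -110] 0.602
1.65 [  28 -116] 0.642
1.69 [  32 -122] 0.682
1.73 [  36 -129] 0.722
1.77 [  41 -135] 0.762
```

View pics/wrist6.png

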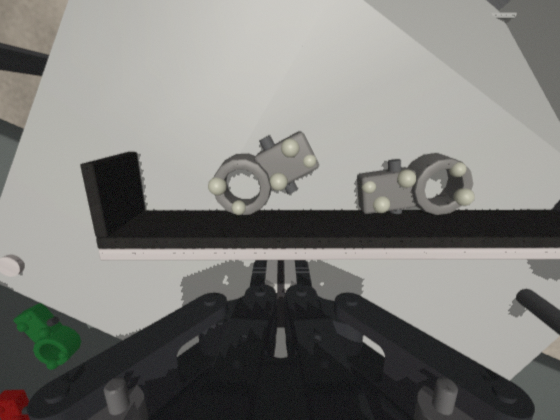

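View pics/scene6.png

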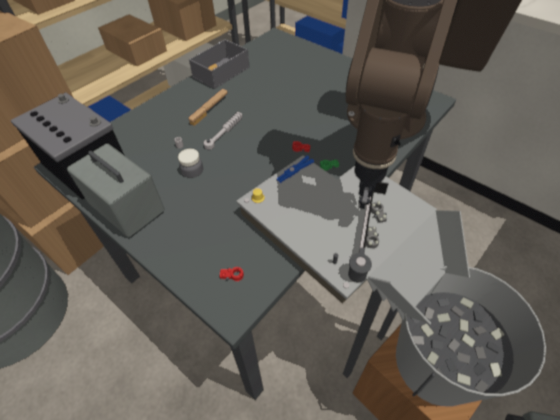

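Both terminals lie against the wiper, with rings at (240,185) and (440,185). Continuing to about 1.77.

Call:
drive_tool(
  moves=[
    [[-1,-7,0,0.04],[-1,-15,0,0.08],[-1,-22,0,0.12],[0,-30,0,0.16],[0,-37,0,0.2],[1,-45,0,0.24],[3,-52,0,0.28],[4,-60,0,0.32],[6,-67,0,0.36],[8,-75,0,0.4],[11,-82,0,0.44],[14,-89,0,0.48],[17,-96,0,0.52],[20,-103,0,0.56],[24,-110,0,0.6],[28,-116,0,0.64],[32,-122,0,0.68],[36,-129,0,0.72],[40,-133,0,0.75],[40,-133,0,0.75]],
  ],
)

```text
time: 10.53
position: [0.4704, 0.3341, 0.0677]
tool_rot: [-3.103, 0.478, -0.005]
force: [-0.6, -0.7, 0.9]
grip_width: 0.001
```

```bash
python3 p.py 7 1.73 1.81 .017 .02
```

```text
t 10.53 pos [0.4704 0.3341 0.0677] xdir -17.5 zax [ 0.004  0.002 -1.   ] F [-0.6 -0.7  0.9] q [ 0.57  0.56  1.89 -0.    0.69  0.87] g 0.001
r,off 0.1901051791740314
1.73 [0 6] -0.025
1.75 [0 2] -0.005
1.77 [-1 -2] 0.015
1.79 [-1 -6] 0.035
1.81 [ -1 -10] 0.055
```

View pics/wrist7.png

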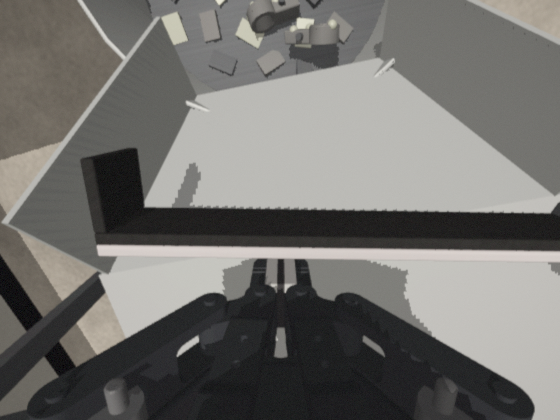

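View pics/scene7.png

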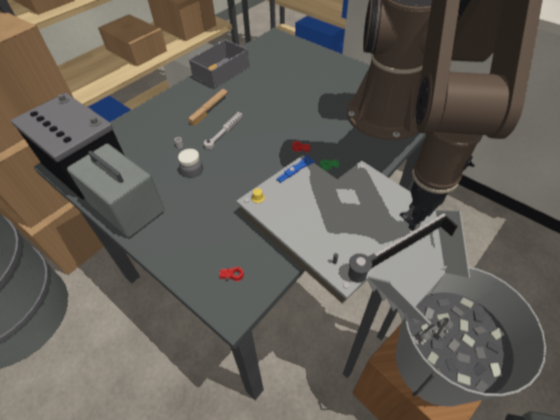

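Call:
drive_tool(
  moves=[
    [[0,8,0,0],[0,10,-20,0],[0,10,-45,0],[0,8,-62,0],[0,-10,-65,0],[0,-30,-65,0],[0,-50,-65,0],[0,-68,-65,0],[0,-70,-65,0],[0,-70,-45,0],[0,-70,-20,0],[0,-70,-4,0],[0,-70,0,0],[0,-70,0,0]],
  ],
)

```text
time: 11.8
position: [0.49, 0.3986, 0.0667]
tool_rot: [3.105, -0.475, 0.002]
force: [0.6, -0.9, 0.3]
grip_width: -0.004
```

```bash
python3 p.py 8 .9 1.79 -.017 .04; python3 - <<'E'
from h import *
a=cv2.imread("pics/scene8.png");cv2.imwrite("pics/c8.png",cv2.resize(a[190:400,330:560],None,fx=2.8,fy=2.8,interpolation=2))
for t in ["terminal_a","scrap_top"]: print(models.find_in(t,"scene"))
E
```

```text
t 11.8 pos [0.49   0.3986 0.0667] xdir -17.4 zax [ 0.001 -0.    -1.   ] F [ 0.6 -0.9  0.3] q [ 0.64  0.62  1.76 -0.    0.76  0.94] g -0.004
r,off 0.19641315278813098
0.9 [ 51 186] -0.855
0.94 [ 46 180] -0.815
0.98 [ 41 174] -0.775
1.02 [ 37 168] -0.735
1.06 [ 32 162] -0.695
1.1 [ 28 156] -0.655
1.14 [ 24 149] -0.615
1.18 [ 20 143] -0.575
1.22 [ 17 136] -0.535
1.26 [ 14 129] -0.495
1.3 [ 11 122] -0.455
1.34 [  8 115] -0.415
1.38 [  6 107] -0.375
1.42 [  4 100] -0.335
1.46 [ 2 93] -0.295
1.5 [ 1 85] -0.255
1.54 [ 0 78] -0.215
1.58 [-1 70] -0.175
1.62 [-2 62] -0.135
1.66 [-2 55] -0.095
1.7 [-2 47] -0.055
1.74 [-1 40] -0.015
1.78 [-1 32] 0.025
[{'position': [0.8209, 0.0325, 0.0158], 'p': 0.61}, {'position': [0.5231, 0.5361, -0.1513], 'p': 0.55}, {'position': [0.573, 0.5143, -0.1416], 'p': 0.51}, {'position': [0.3413, -0.1252, 0.0171], 'p': 0.49}, {'position': [0.3478, -0.0004, 0.0176], 'p': 0.42}]
[{'position': [0.5529, 0.4162, -0.0511], 'p': 0.87}]
```

View pics/wrist8.png

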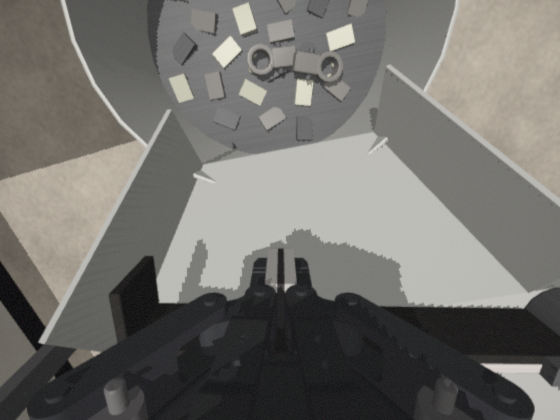

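View pics/c8.png

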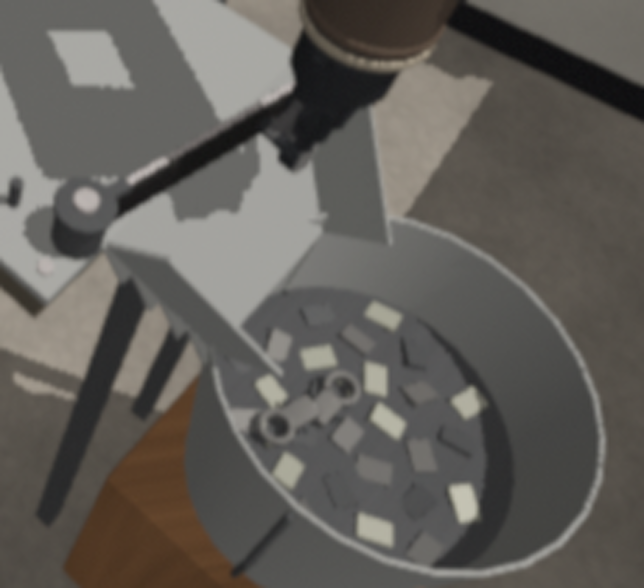

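Call:
drive_tool(
  moves=[
    [[0,15,0,0],[-1,30,0,0],[-1,40,0,-0.015],[-2,47,0,-0.055],[-2,55,0,-0.095],[-2,62,0,-0.135],[-1,70,0,-0.175],[0,78,0,-0.215],[1,85,0,-0.255],[2,93,0,-0.295],[4,100,0,-0.335],[6,107,0,-0.375],[8,115,0,-0.415],[11,122,0,-0.455],[14,129,0,-0.495],[17,136,0,-0.535],[20,143,0,-0.575],[24,149,0,-0.615],[28,156,0,-0.655],[32,162,0,-0.695]],
  ],
)

```text
time: 13.67
position: [0.4743, 0.2361, 0.0697]
tool_rot: [-3.079, -0.613, -0.011]
force: [-0.6, 1.7, 0.7]
grip_width: -0.004
```

```bash
python3 p.py 9 .22 1.11 -.017 .04
```

```text
t 13.67 pos [0.4743 0.2361 0.0697] xdir 22.5 zax [ 0.006  0.003 -1.   ] F [-0.6  1.7  0.7] q [0.4  0.51 2.   0.   0.63 0.01] g -0.004
r,off 0.1896966331585499
0.22 [ 49 147] -0.84
0.26 [ 44 141] -0.8
0.3 [ 39 136] -0.76
0.34 [ 35 129] -0.72
0.38 [ 30 123] -0.68
0.42 [ 26 117] -0.64
0.46 [ 22 110] -0.6
0.5 [ 19 103] -0.56
0.54 [16 97] -0.52
0.58 [13 90] -0.48
0.62 [10 82] -0.44
0.66 [ 7 75] -0.4
0.7 [ 5 68] -0.36
0.74 [ 3 61] -0.32
0.78 [ 2 53] -0.28
0.82 [ 0 46] -0.24
0.86 [-1 38] -0.2
0.9 [-1 30] -0.16
0.94 [-2 23] -0.12
0.98 [-2 15] -0.08
1.02 [-2  8] -0.04
1.06 [-1  0] 0.0
1.1 [ 0 -8] 0.04
```

View pics/wrist9.png

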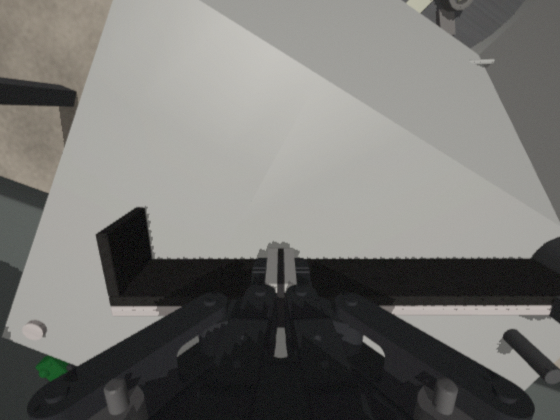

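View pics/scene9.png

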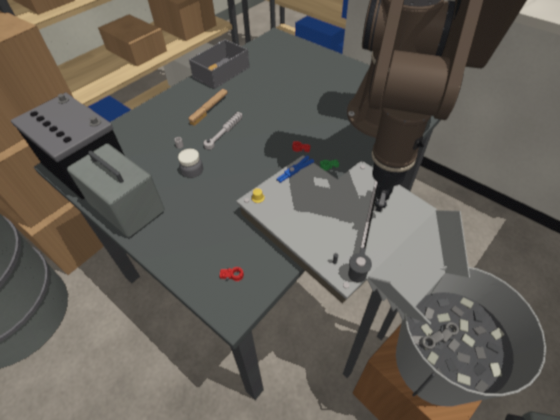

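The finger is on the wiper side at about (280,265), and the arm is following it back with the tool parallel to it. I'll keep pushing.

Call:
drive_tool(
  moves=[
    [[-2,8,0,-0.04],[-2,15,0,-0.08],[-2,23,0,-0.12],[-1,30,0,-0.16],[-1,38,0,-0.2],[0,46,0,-0.24],[2,53,0,-0.28],[3,61,0,-0.32],[5,68,0,-0.36],[7,75,0,-0.4],[10,82,0,-0.44],[13,90,0,-0.48],[16,97,0,-0.52],[19,103,0,-0.56],[22,110,0,-0.6],[26,117,0,-0.64],[30,123,0,-0.68],[35,129,0,-0.72],[39,136,0,-0.76],[44,141,0,-0.8]],
  ],
)

```text
time: 15.43
position: [0.569, 0.1222, 0.0704]
tool_rot: [2.599, 1.762, 0.011]
force: [-2.1, -0.1, -0.7]
grip_width: 0.003
```

```bash
python3 p.py 10 -.1 .31 -.017 .04
```

```text
t 15.43 pos [0.569  0.1222 0.0704] xdir 68.3 zax [ 0.006  0.003 -1.   ] F [-2.1 -0.1 -0.7] q [ 0.16  0.56  1.88  0.    0.69 -1.04] g 0.003
r,off 0.1901151354352833
-0.1 [ 6 67] -0.36
-0.06 [ 4 60] -0.32
-0.02 [ 2 53] -0.28
0.02 [ 1 45] -0.24
0.06 [ 0 38] -0.2
0.1 [-1 30] -0.16
0.14 [-1 22] -0.12
0.18 [-1 15] -0.08
0.22 [-1  7] -0.04
0.26 [-1 -1] -0.0
0.3 [ 0 -8] 0.04
```

View pics/wrist10.png

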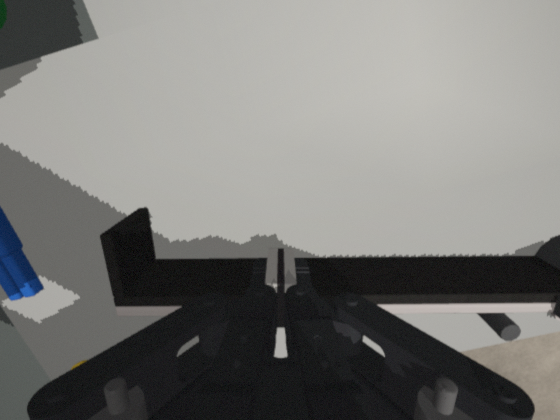

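Call:
drive_tool(
  moves=[
    [[-1,7,0,-0.04],[-1,15,0,-0.08],[-1,22,0,-0.12],[-1,30,0,-0.16],[0,38,0,-0.2],[0,42,0,-0.22],[1,45,0,-0.24],[1,47,0,-0.25],[1,49,0,-0.26]],
  ],
)

```text
time: 16.28
position: [0.6144, 0.1055, 0.0707]
tool_rot: [2.351, 2.083, 0.01]
force: [-16.1, 8.7, 11.6]
grip_width: -0.0
```

```bash
python3 p.py 11 -.1 .1 -.017 .04
```

```text
t 16.28 pos [0.6144 0.1055 0.0707] xdir 83.1 zax [ 0.005  0.004 -1.   ] F [-16.1   8.7  11.6] q [ 0.12  0.6   1.78  0.    0.75 -1.33] g -0.0
r,off 0.1910201316660483
-0.1 [-1 21] -0.101
-0.06 [-1 13] -0.061
-0.02 [0 5] -0.021
0.02 [ 0 -2] 0.019
0.06 [  1 -10] 0.059
```

View pics/wrist11.png

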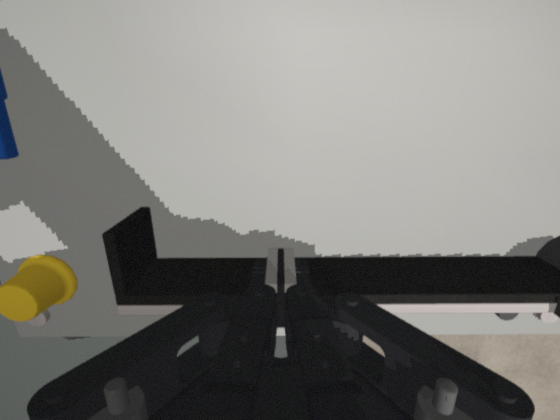

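The force has jumped to about 18 N and the pin is hidden behind the bar, so the arm is on the stop. I'll hold briefly, back off forward, then lift.

Call:
drive_tool(
  moves=[
    [[0,0,0,0],[0,0,0,0],[0,0,0,0],[0,-8,0,0],[0,-18,0,0],[0,-25,0,0],[0,-25,-15,0],[0,-25,-45,0],[0,-25,-80,0],[0,-40,-110,0],[0,-70,-130,0],[0,-100,-140,0],[0,-130,-140,0],[0,-130,-140,0],[0,-130,-140,0]],
  ],
)

```text
time: 17.63
position: [0.4827, 0.1208, 0.2105]
tool_rot: [2.35, 2.083, 0.01]
force: [0.7, 1.3, 0.2]
grip_width: 0.0
```

```bash
python3 - <<'E'
from h import *
st()
for n in ["wrist","scene","side"]: cv2.imwrite(f"pics/{n}12.png",eyes.snapshot(n)[:,:,::-1])
for t in ["terminal_a","post_cover","spreader","sweep_bar"]: print(t,models.find_in(t,"scene"))
E
```

```text
t 17.63 pos [0.4827 0.1208 0.2105] xdir 83.1 zax [ 0.006  0.004 -1.   ] F [0.7 1.3 0.2] q [ 0.18  0.27  1.94  0.    0.93 -1.27] g 0.0
terminal_a [{'position': [0.5715, 0.5105, -0.1431], 'p': 0.79}, {'position': [0.8206, 0.0358, 0.0114], 'p': 0.73}, {'position': [0.5259, 0.5388, -0.1572], 'p': 0.68}, {'position': [0.3403, -0.1234, 0.0155], 'p': 0.52}, {'position': [0.3522, 0.0017, 0.0191], 'p': 0.42}]
post_cover [{'position': [0.6268, -0.0469, 0.0748], 'p': 0.64}]
spreader [{'position': [0.4796, -0.0368, 0.0755], 'p': 0.64}]
sweep_bar [{'position': [0.6412, 0.1812, 0.1009], 'p': 0.89}]
```

View pics/wrist12.png

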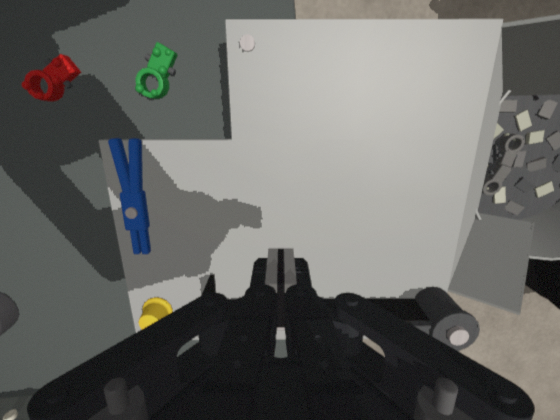

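View pics/scene12.png

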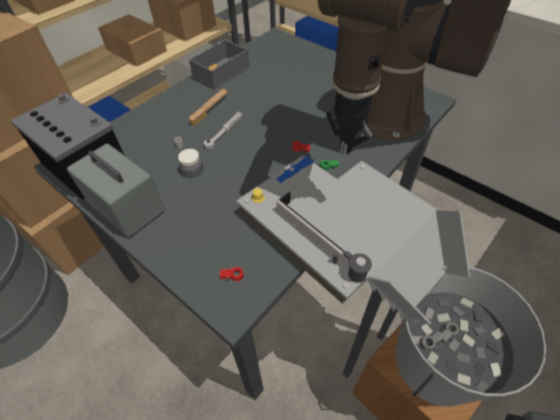

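View pics/side12.png

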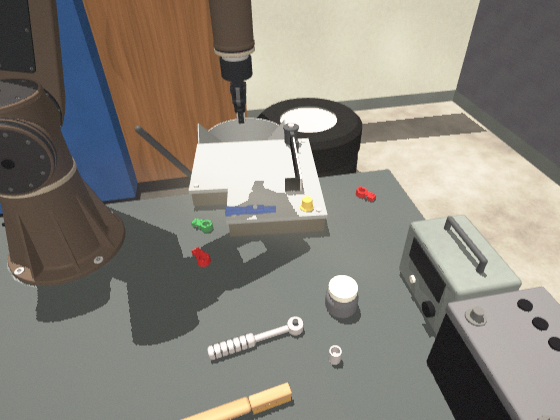

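```bash
python3 - <<'E'
from h import *
def pr(n,w):
    c=eyes.camera_info(n); return cv2.projectPoints(np.array([w],float),c['rvec'],c['tvec'],c['camera_matrix'],None)[0].ravel()
a=cv2.imread("pics/scene12.png")
for q,c in((0,(0,255,0)),(.06,(255,0,255))):
  for r in (.1,.15,.2,.275):
    v=pr("scene",[*arm(q,r,0),.105]); a[int(round(v[1])),int(round(v[0]))]=c
cv2.imwrite("pics/c12.png",cv2.resize(a[150:290,260:400],None,fx=4.2,fy=4.2,interpolation=0))
E
```

```text
(no output)
```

View pics/c12.png

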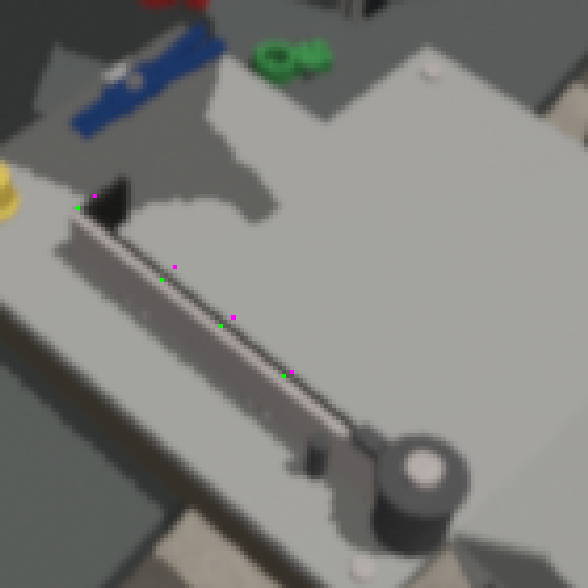

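The arm lies on the q = 0 marks, the terminals are in the bucket, and the hand is clear of everything. Handing in.

```bash
python3 -c "
from plant import order
print(order.finish_job())"
```

```text
the job is handed in; nothing more can be done
None
```

I swept both lead terminals down the chute into the scrap bucket with the shut fingers pushing on the back of the bar. Then I pushed the arm home from the wiper side, took the hand away and handed the job in at about 18 s of the 61 s allowed. No verdict was reported.

**First pass missed:** my first push slid over the top of the arm without moving it. The real fingertips sit roughly 17 mm above the reported tool position, as measured from two cameras. I went back, lowered the tool by about 15 mm and repeated the push. The wrist image after the miss showed both terminals still ahead of the hand. Nothing suggested the fingers had touched them, but I had no direct contact reading.

**Last checks:**
- **Terminals:** the scene camera placed both in the bucket at heights of about -0.14 and -0.16 m. They look the same as when they landed.
- **Sweep arm:** the force rose to about 18–20 N when it met the home stop. In the last scene picture it lies on the marks I projected for an angle of 0.
- **Other things:** the post cover and spreader read within about 6 mm of their first positions, which is close to the network's own accuracy. The rest look unmoved, but I only compared those by eye.
- **Hand:** clear of everything, about 0.2 m above the bench.

**Disagreement:** the scene and side cameras differed by about 8 mm along y, more than the 2 mm calibration figure. I used the wrist view to settle the positions.

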